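# Feed a reed plate into the hand press

## Task

Push the orange carrier with its brass reed plate down the lane between the two guide rails until it is fully home against the brass end stop under the ram, without it ever touching either rail. Then press the red-barred lever of the press all the way down and leave it there. Use only the fingers as pushers: do not grip or lift the carrier, do not grip the lever, and leave everything else on the bench where it is.

Things in the scene. Friction and masses are not known exactly. Their poses are not given: they have to be found in the camera images.
- press: Green cast-iron hand press with dark steel feed bed; fixed, but placed and turned anew each run. Origin: on the bench (z = 0) below the ram. The lane's centre line is its own y axis (x = 0); feed is towards own -y; own x points roughly away from the robot, z up. Bed: x -60 to +60, y -80 to +340 mm, top 12 mm over the bench; a foot carries the column at its far side
- head_bottom (a point): Underside of the press's head over the lane, press (0, 0, 150) mm. The head spans press x -35 to +125, y -28 to +28, z 150 to 240 mm; the column x +75 to +125, y -30 to +30, from the bed up. The ram (steel rod 20 mm thick on this axis) ends 85 mm over the bench with the lever up, 53 mm with it fully down, 3 mm clear of the rivet on the carrier
- rail_far: Far aluminium guide rail, fixed to the bed: 10 mm wide, 10 mm high (top 22 mm over the bench), 150 mm long. Its inner face lies at press x = +36 mm; it runs from press y = -40 to +110 mm. Origin: centre of the rail's width, on the bed, at press (41, 0, 12) mm; axes as the press
- rail_near: Near aluminium guide rail, the mirror image: inner face at press x = -36 mm, so that the lane is 72 mm wide. Origin at press (-41, 0, 12) mm
- end_stop: Brass end stop across the end of the lane, fixed to the bed, 50 mm wide, 22 mm high, 15 mm thick. Origin: centre of its underside at press (0, -32.5, 12) mm; the face the carrier meets is at press y = -25 mm
- stop_face (a point): Point on the lane's centre line at the end stop's face, on the bed's top: press (0, -25, 12) mm. Axes as the press
- lane_mouth (a point): Point on the lane's centre line, on the bed's top, where the rails begin: press (0, 110, 12) mm
- carrier: Orange block with brass reed plate and a rivet on top, loose on the bed. 56 mm wide (own x), 130 long (own y), 34 high (rivet top 38), 0.3 to 0.55 kg, slides with friction. Origin: centre of underside; nose at own -y, tail at +y. Starts up to 10 mm off centre and 0.12 rad askew, nose 40 to 73 mm before the lane's mouth. Centred in the lane it has 8 mm of room each side
- carrier_nose (a point): Centre of the lower edge of the carrier's nose, own (0, -65, 0) mm. Home, it lies at stop_face
- carrier_tail (a point): Centre of the lower edge of the carrier's tail face, own (0, 65, 0) mm: the face to push; it is 34 mm high
- press_lever (a joint): Lever angle, rad: 0 is fully up (35 degrees above level, pointing to the press's own -y), grows as it is pressed down; 0.95 is fully down at its stop (19 degrees below level). Starts between 0 and 0.15. Stiff pivot: some 3 to 4 N on the bar moves it and it stays where left. The ram comes down with it
- lever_bar (a point): Centre of the lever's red cross bar (18 mm thick, 80 mm long, lying level along the press's own x), 190 mm from the pivot. Fully up it stands at press (0, -196, 309) mm, fully down at (0, -220, 138) mm
- lever_pivot (a point): Lever's pivot, at press (0, -40, 200) mm; it turns about the press's own x axis
- rivet_setter: Bystander: steel rivet setter, a screwdriver-like tool 130 mm long lying on the bench near the press. Origin near its middle
- anvil_disc: Bystander: nickel anvil disc, 52 mm across, 16 mm high, on the bench behind the bed. Origin under its centre
- comb: Bystander: black acrylic harmonica comb, 26 x 100 x 7 mm, flat on the bench beside the bed. Origin under its centre
- spare_plate: Bystander: spare brass reed plate, 28 x 105 x 4 mm, flat on the bench behind the bed. Origin under its centre
- rivet_jar: Bystander: closed amber jar of rivets, 44 mm across, 50 mm high. Origin under its centre
- hammer: Bystander: small hammer, 220 mm long, lying on the bench. Origin near its middle
- cover_shell: Bystander: steel harmonica cover, 30 x 102 x 12 mm, on the bench. Origin under its centre
Things that resemble listed ones, but are neither listed nor needed, are in the scene too. Several things have the shape of the carrier; the one meant has the colours described above.

How it is judged (in metres and radians):
On the way, in this order (a step that is already met when the one before it is completed fails the run):
1. the carrier is fully home against the end stop (y of carrier_nose in the frame of press below -0.02 m and x of carrier_nose in the frame of press between -0.009 and 0.009 m and z of carrier_nose in the frame of press below 0.015 m and angle between the y axis of carrier and the y axis of press, either way round below 0.08 rad and angle between carrier's own z axis and vertical below 0.05 rad), for 0.2 s.
2. the lever is then pressed all the way down (value of joint press_lever above 0.87 rad), for 0.1 s.
At the end, for the whole second after the job is handed in: The carrier lies flat on the bed between the rails, at rest, its nose within 5 mm of the end stop's face and within 9 mm of the lane's centre line, within 0.08 rad of the lane's direction; the lever stands at 0.85 rad or more of its 0.95 rad; no bystander has moved 20 mm (all of step 1 and value of joint press_lever above 0.85 rad and linear speed of carrier below 0.01 m/s and distance of each of rivet_setter, anvil_disc, comb, spare_plate, rivet_jar, hammer, cover_shell from where it was at the start of the episode below 0.02 m); the robot touches nothing.
It fails at once if the carrier touched a guide rail (contact force between carrier and rail_far above 0.1 N or contact force between carrier and rail_near above 0.1 N).
It fails at once if the carrier was lifted or tipped (z of carrier in the frame of press above 0.018 m or angle between carrier's own z axis and vertical above 0.12 rad).
It fails at once if the carrier was taken between the fingers (x of the grasp point in the frame of carrier between -0.02 and 0.02 m and y of the grasp point in the frame of carrier between -0.058 and 0.058 m and z of the grasp point in the frame of carrier below 0.038 m).
It fails at once if the lever's bar was taken between the fingers (distance between the grasp point and lever_bar below 0.014 m).
It fails at once if a bystander was disturbed (distance of any of rivet_setter, anvil_disc, comb, spare_plate, rivet_jar, hammer, cover_shell from where it was at the start of the episode above 0.02 m).
It also fails if it takes over 72 s, if anything falls off the work surface, if the arm or the gripper's body presses on something with over 40 N, if the wrist force passes 120 N, or if a joint passes its speed limit or range.

## Robot

A 7-joint arm with a two-finger parallel gripper is mounted at the origin on the work surface. World frame = base frame: x ahead of the robot, y to its left, z up, the work surface at z = 0. Lengths are in mm, angles in rad, forces in N, time in s.
With the tool pointing down it reaches from about 425 to 875 mm from the base axis. Payload 9.9 kg.
Tool frame: the origin (TCP) lies at the very end of the fingers, on their centre line; the grasp point (between the pads) lies 19 mm behind it (tcp_to_grasp is the x of the grasp point in the tool frame, in mm); x points along the fingers, y is the direction in which the jaws open and shut, and the axes are right-handed (so a half turn about x gives the same grasp; the last joint's range is limited). The gripper opens to 85 mm and grips with 20 to 120 N. Pads are 22 mm wide; open, the fingers measure 114 mm over their backs; the gripper's body (76 mm by 85 mm) begins 54 mm behind the grasp point. The pads swing forward as they close: fully open they stand 13 mm farther back than shut.
Start: joints at [-1.264, 0.576, 0.025, 1.437, -0.015, 1.129, -0.057], TCP at [257.12, 624.114, 231.289] pointing down, gripper open.
Joint ranges: [-2.76, 2.76], [-0.34, 2.15], [-1.52, 1.57], [0.19, 2.46], [-1.09, 4.23], [0.17, 1.99], [-2.82, 2.82]. Speed limits (rad/s): [2.22, 2.22, 3.01, 3.01, 3.14, 3.14, 3.14].

## Interface

Orientations are given as a 3x3 rotation matrix whose columns are the frame's x, y, z axes.
In Python, from bench import * gives the robot as it stands.
- The arm moves only by the shell command python3 -m pendant 'ROWS'. ROWS is JSON, a list of rows, each a list of 7 numbers: the closure, from 0 (fully open) to 1 (shut), then the shift along the tool's x, y, z in m, then the turn, a rotation vector about the tool's x, y, z in degrees. In form: [[jaw, tx, ty, tz, ax, ay, az], ...]. A call has 1 to 5 rows; each row is the pose to reach, as a shift and turn from the pose commanded when the call began, along the tool's axes at that moment; what a row does not reach only later rows make up. A row lasts 1/10 s, in which the tool goes at most 50 mm and 8.59 degrees, less where a joint would pass 70% of its speed; a pose out of reach is approached as far as the arm can. A call with a gripper value outside its range is refused whole. The fingers move at their own pace and stop on an object; the grip force is fixed at half the most. Time passes only in rows, so rows that repeat a pose let the fingers close. It gives the time, the measured TCP pose, the force and the opening at its end, in the units of the state.
- sense(): the state, without advancing time (a new reading comes with each control period).
- snapshot(name): name is "scene" or "top" or "wrist"; returns a dict with "pixels" (384x512x3 uint8, red, green, blue), "mtx" (3x3 intrinsics, pixels), "camera_from_world" (4x4, takes a point from world to camera coordinates). Camera axes: x right, y down, z forward; pixel columns grow to the right and rows downward; lengths in mm; the calibration is good to about 2 mm. A picture is of the moment at which its call begins. There is no depth.
- sign_off(): hands the job in, once; it reports no verdict.
The state is a dict: "t": time; "qpos": joint angles; "joint_vel": joint speeds; "joint_efforts": joint torques, N m; "eef_pos": TCP position; "tcp_rot": TCP orientation; "wrist_force": force on the tool from outside, world axes, zero at the start; "ft_torque": the same for the moment, N m; "grip_width": opening from 0.0 (shut) to 1.0 (fully open).
Only numpy, scipy, OpenCV 4.12 (cv2) and the standard library are available. Lean on these libraries where they do the work, as an engineer would, in place of code of your own. Each camera call takes 0.05 s, during which the arm holds its last target.

## Working session

There is one attempt and no reset: what is moved stays moved. The work goes in short steps, Python scripts to look and compute and a shell command to move; the robot and the scene stay as the last step left them, time stands still between calls to the robot, and variables do not carry over. Pictures are saved under pics/ and viewed, and the job is handed in when it is done.

```bash
ls; mkdir -p pics; python3 - <<'E'
from bench import *
import cv2
s=sense();print({k:s[k] for k in s})
for n in("scene","top","wrist"):
    d=snapshot(n);cv2.imwrite(f"pics/{n}0.png",d["pixels"][:,:,::-1]);print(n,d["mtx"],d["camera_from_world"])
E
```

```text
pics
{'t': 0.0, 'qpos': array([-1.26384117,  0.57650049,  0.02482144,  1.43791171, -0.01498402,
        1.12902084, -0.05652919]), 'joint_vel': array([ 1.46566070e-03,  1.56791452e-03, -5.78495698e-05, -4.43401422e-04,
       -6.01542025e-04,  1.10892515e-03, -1.06423621e-03]), 'joint_efforts': array([ 6.52661092e-04, -7.65748143e+01,  2.25018740e+00, -2.85960424e+01,
        1.50911784e-02,  1.27983524e-02,  2.47466090e-06]), 'eef_pos': array([256.91038951, 623.69744159, 230.4621126 ]), 'tcp_rot': array([[-5.48629096e-04,  3.80857912e-01,  9.24633414e-01],
       [-1.56263227e-03,  9.24632097e-01, -3.80858297e-01],
       [-9.99998629e-01, -1.65381195e-03,  8.78607904e-05]]), 'wrist_force': array([0.57558613, 0.23852655, 0.35794518]), 'ft_torque': array([-0.01242871, -0.05521827,  0.04223533]), 'grip_width': 1.0027977725606263}
scene [[498.98329657   0.         256.94581188]
 [  0.         498.98329657 185.42980949]
 [  0.           0.           1.        ]] [[-6.85358360e-01  7.28105440e-01 -1.20990328e-02  3.99473642e+02]
 [ 5.12388041e-01  4.70366645e-01 -7.18480142e-01 -1.151082
[... 244 characters left out ...]
    0.           1.        ]] [[-2.76588163e-02 -9.99354616e-01 -2.29203196e-02 -7.89663034e+00]
 [-9.86875785e-01  3.09483806e-02 -1.58487799e-01  5.57580258e+02]
 [ 1.59094860e-01  1.82359235e-02 -9.87094867e-01  1.48719538e+03]
 [ 0.00000000e+00  0.00000000e+00  0.00000000e+00  1.00000000e+00]]
wrist [[289.98819671   0.         256.17254985]
 [  0.         289.98819671 198.02992172]
 [  0.           0.           1.        ]] [[ 3.80734379e-01  9.24681741e-01 -2.23849503e-03 -6.73339022e+02]
 [ 8.87798252e-01 -3.64868672e-01  2.80508672e-01 -3.65951314e+01]
 [ 2.58564490e-01 -1.08786627e-01 -9.59848881e-01  3.80597145e+02]
 [ 0.00000000e+00  0.00000000e+00  0.00000000e+00  1.00000000e+00]]
```

View pics/scene0.png

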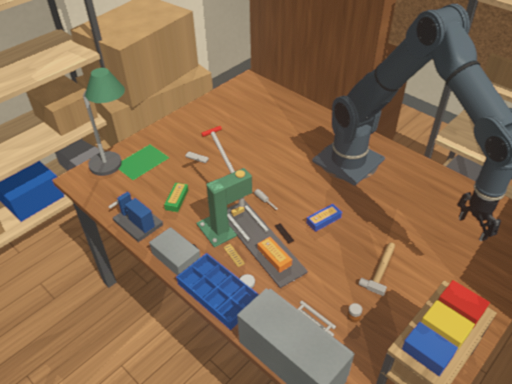

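View pics/top0.png

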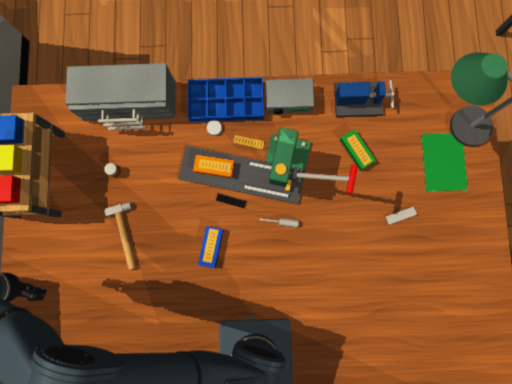

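View pics/wrist0.png

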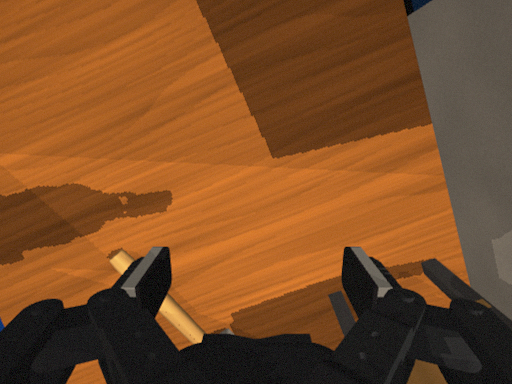

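```bash
cat > h.py <<'E'
from bench import *
import cv2, numpy as np
def ray(d,uv):
    M=d["camera_from_world"];R=M[:3,:3];t=M[:3,3]
    c=-R.T@t
    v=R.T@np.linalg.inv(d["mtx"])@np.array([uv[0],uv[1],1.])
    return c,v
def onz(d,uv,z):
    c,v=ray(d,uv);return c+v*(z-c[2])/v[2]
def proj(d,p):
    M=d["camera_from_world"];q=d["mtx"]@(M[:3,:3]@np.asarray(p,float)+M[:3,3]);return q[:2]/q[2]
def press(o,th):  # pose matrix press->world ; own y axis at angle th
    y=np.array([np.cos(th),np.sin(th),0]);x=np.array([np.sin(th),-np.cos(th),0])
    return np.column_stack([x,y,[0,0,1]]),np.array([o[0],o[1],0.])
E
python3 - <<'E'
from h import *
d=snapshot("top");im=d["pixels"]
c=im[120:220,170:370];cv2.imwrite("pics/topcrop.png",cv2.resize(c,(800,400),interpolation=cv2.INTER_CUBIC)[:,:,::-1])
for p in [(182,146),(178,178),(301,203)]: print(p,onz(d,p,12))
print(onz(d,(214,166),34), onz(d,(352,180),300))
E
```

```text
(182, 146) [699.00431674 235.38806987  12.        ]
(178, 178) [587.54763215 249.22131517  12.        ]
(301, 203) [ 489.26540445 -165.25796982   12.        ]
[620.80249597 123.26469136  34.        ] [ 515.69401358 -286.571753    300.        ]
```

View pics/topcrop.png

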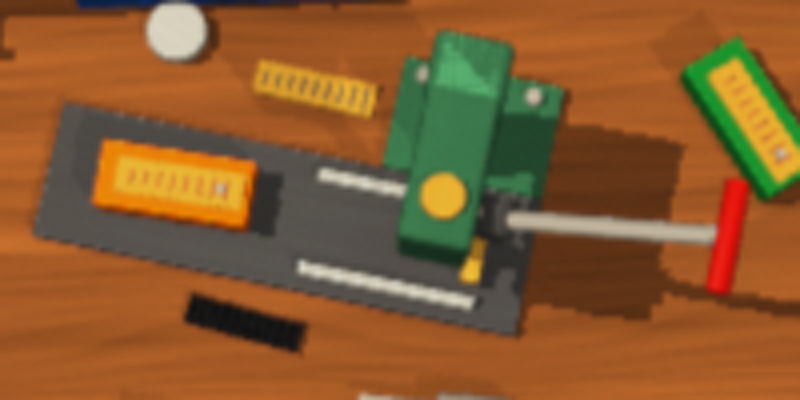

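Lookalikes: orange carrier, top (214,166), on the dark bed; blue one (211,247) and green one (358,150), both on the bench. The crop shows the orange block with a brass plate and its rivet towards the press, so that is the carrier. I'll estimate its pose from the top view and refine it with the wrist camera.

```bash
python3 - <<'E'
from h import *
d=snapshot("top")
f=lambda c:(170+(c[0]+.5)/4-.5,120+(c[1]+.5)/4-.5)
A=onz(d,f((65,102)),12);B=onz(d,f((35,236)),12);C=onz(d,f((520,335)),12)
print(A,B,C,np.linalg.norm(A-B),np.linalg.norm(B-C))
v=B-C;th=np.arctan2(v[1],v[0]);print("th",th)
R,_=press((0,0),th)
for P,l in((A,(60,340,12)),(B,(-60,340,12)),(C,(-60,-80,12))):
    print("origin",P-R@np.array(l,float))
o=np.mean([P-R@np.array(l,float) for P,l in((A,(60,340,12)),(B,(-60,340,12)),(C,(-60,-80,12)))],0)
hsv=cv2.cvtColor(d["pixels"],cv2.COLOR_RGB2HSV)
m=cv2.inRange(hsv,(8,200,200),(26,255,255));m[:145]=0;m[185:]=0;m[:,:185]=0;m[:,240:]=0
c=max(cv2.findContours(m,0,2)[0],key=cv2.contourArea);r=cv2.minAreaRect(c);print(r)
pts=np.array([R.T@(onz(d,p,46)-o) for p in cv2.boxPoints(r)]);print(pts, pts.mean(0))
w=snapshot("wrist");M=w["camera_from_world"];cw=-M[:3,:3].T@M[:3,3];s=sense()
print("cam in tool",s["tcp_rot"].T@(cw-s["eef_pos"]), "cam z in tool",s["tcp_rot"].T@M[2,:3])
E
```

```text
[701.6530695  221.98461018  12.        ] [585.34620338 247.93906532  12.        ] [ 488.14015212 -160.59968022   12.        ] 119.16761660369136 419.94395222187353
th 1.3372039015114012
origin [564.58148683 -94.89293908   0.        ]
origin [565.01555533 -96.71534819   0.        ]
origin [565.02852892 -96.6608226    0.        ]
((213.16470336914062, 165.17918395996094), (37.93826675415039, 15.813948631286621), 8.746162414550781)
[[-25.96109886 289.53714137  46.        ]
 [ 27.66749873 293.68606526  46.        ]
 [ 33.53053739 165.95406397  46.        ]
 [-19.91985559 162.50264366  46.        ]] [  3.82927041 227.91997857  46.        ]
cam in tool [-143.42238406   -0.67593489  -71.77008939] cam z in tool [ 9.59871015e-01 -8.71875120e-04  2.80440501e-01]
```

```bash
python3 -m pendant '[[0,0,-0.024,0.037,0,0,0],[0,0,-0.047,0.074,0,0,0],[0,0,-0.071,0.111,0,0,0],[0,0,-0.095,0.148,0,0,0],[0,0,-0.1186,0.1855,0,0,0]]'
python3 -m pendant '[[0,0,-0.024,0.037,0,0,0],[0,0,-0.047,0.074,0,0,0],[0,0,-0.071,0.111,0,0,0],[0,0,-0.095,0.148,0,0,0],[0,0,-0.1186,0.1855,0,0,0]]'
python3 -m pendant '[[0,0,-0.024,0.037,-2,0,0],[0,0,-0.047,0.074,-4,0,0],[0,0,-0.071,0.111,-6,0,0],[0,0,-0.095,0.148,-8,0,0],[0,0,-0.1186,0.1855,-9,0,0]]'
python3 -m pendant '[[0,0,0,0,0,0,0],[0,0,0,0,0,0,0]]'
python3 - <<'E'
from h import *
d=snapshot("wrist");cv2.imwrite("pics/w1.png",d["pixels"][:,:,::-1]);s=sense();print(s["t"],s["eef_pos"],s["tcp_rot"],s["wrist_force"])
E
```

```text
t: 0.8
eef_pos: [384.2, 442.3, 231.4]
tcp_rot: [[0.0, 0.381, 0.925], [0.0, 0.925, -0.381], [-1.0, 0.0, 0.0]]
wrist_force: [1.2, 0.8, -0.8]
grip_width: 1.0
t: 1.3
eef_pos: [510.6, 261.9, 231.5]
tcp_rot: [[0.0, 0.381, 0.925], [0.0, 0.925, -0.381], [-1.0, 0.0, 0.0]]
wrist_force: [0.4, 0.4, 0.5]
grip_width: 0.996
t: 1.8
eef_pos: [636.9, 81.5, 231.4]
tcp_rot: [[0.0, 0.23, 0.973], [0.0, 0.973, -0.23], [-1.0, 0.0, 0.0]]
wrist_force: [-0.2, 1.3, -0.6]
grip_width: 1.0
t: 2.0
eef_pos: [636.4, 81.7, 230.9]
tcp_rot: [[-0.0, 0.234, 0.972], [-0.0, 0.972, -0.234], [-1.0, -0.0, -0.0]]
wrist_force: [-0.5, 0.9, 0.5]
grip_width: 1.0
2.05 [635.87598013  83.45626986 231.02310738] [[-6.56944924e-04  2.32069913e-01  9.72698887e-01]
 [ 5.27312908e-04  9.72699042e-01 -2.32069593e-01]
 [-9.99999645e-01  3.60459737e-04 -7.61383158e-04]] [0.10475484 0.18575967 0.69604874]
```

View pics/w1.png

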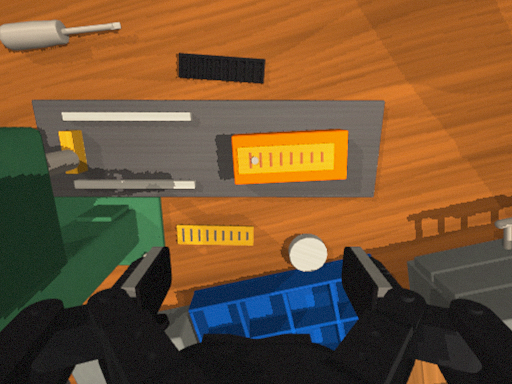

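Wrist view: bed at rows 100–196, rails at rows 116 and 184, carrier at (290,157), end stop at (70,150). Next I'll fit edges.

```bash
cat > meas.py <<'E'
from h import *
def masks(im):
    hsv=cv2.cvtColor(im,cv2.COLOR_RGB2HSV)
    rail=cv2.inRange(hsv,(0,0,150),(180,70,255))
    car=cv2.inRange(hsv,(6,150,235),(32,255,255))
    return hsv,rail,car
E
python3 - <<'E'
from meas import *
d=snapshot("wrist");im=d["pixels"];hsv,rail,car=masks(im)
for c in (265,290,320): print(c,[(r,)+tuple(int(v) for v in im[r,c]) for r in list(range(124,140))+list(range(178,190))])
c=np.vstack([im[90:200,220:360]]);cv2.imwrite("pics/c1.png",cv2.resize(c,(770,605))[:600,:,::-1])
for r in(150,165):print(r,[(c,)+tuple(int(v) for v in im[r,c]) for c in list(range(228,240))+list(range(342,352))])
E
```

```text
265 [(124, 120, 112, 102), (125, 117, 107, 101), (126, 120, 108, 105), (127, 119, 108, 102), (128, 119, 106, 99), (129, 112, 104, 97), (130, 116, 105, 99), (131, 117, 108, 100), (132, 121, 107, 94), (133, 139, 86, 59), (134, 148, 61, 0), (135, 227, 108, 0), (136, 252, 144, 0), (137, 248, 145, 0), (138, 248, 146, 0), (139, 249, 148, 0), (178, 248, 140, 0), (179, 248, 142, 0), (180, 248, 141, 0), (181, 249, 144, 0), (182, 252, 137, 0), (183, 229, 112, 0), (184, 113, 86, 73), (185, 102, 101, 95), (186, 99, 96, 89), (187, 101, 91, 88), (188, 98, 95, 84), (189, 104, 94, 90)]
290 [(124, 120, 112, 106), (125, 115, 107, 100), (126, 121, 113, 103), (127, 121, 112, 105), (128, 117, 112, 102), (129, 124, 113, 106), (130, 119, 111, 107), (131, 110, 89, 79), (132, 130, 61, 17), (133, 160, 63, 0), (134, 232, 109, 0), (135, 251, 141, 0), (136, 248, 147, 0), (137, 248, 150, 0), (138, 247, 147, 0), (139, 247, 146, 0), (178, 247, 142, 0), (179, 248, 144, 0), (180, 249, 148, 0), (181, 253, 139, 0), (182, 229, 105, 0), (183, 102, 84, 76), (184, 99, 97, 90), (185, 108, 100, 95), (186, 103, 97, 89), (187,
[... 821 characters left out ...]
47, 197, 31), (238, 246, 192, 25), (239, 248, 197, 42), (342, 249, 156, 0), (343, 247, 148, 0), (344, 250, 148, 0), (345, 244, 137, 3), (346, 129, 101, 80), (347, 100, 98, 94), (348, 105, 97, 89), (349, 108, 99, 92), (350, 103, 98, 92), (351, 105, 98, 91)]
165 [(228, 74, 70, 65), (229, 65, 63, 59), (230, 64, 63, 64), (231, 108, 69, 54), (232, 218, 101, 0), (233, 253, 133, 0), (234, 249, 140, 0), (235, 243, 129, 0), (236, 239, 138, 0), (237, 248, 189, 19), (238, 248, 195, 37), (239, 247, 193, 34), (342, 248, 147, 0), (343, 250, 154, 0), (344, 249, 142, 0), (345, 205, 111, 41), (346, 97, 99, 97), (347, 99, 94, 88), (348, 105, 97, 91), (349, 98, 94, 84), (350, 110, 101, 92), (351, 102, 98, 87)]
```

View pics/c1.png

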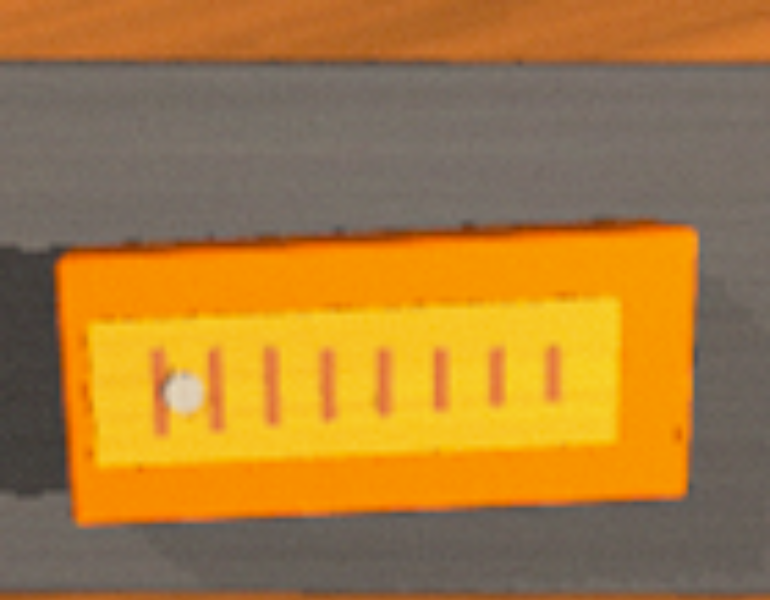

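```bash
cat >> meas.py <<'E'
def edge(a,thr,rising):
    # first subpixel crossing
    for i in range(len(a)-1):
        if rising and a[i]<thr<=a[i+1] or (not rising and a[i]>=thr>a[i+1]):
            return i+(thr-a[i])/(a[i+1]-a[i])
    return np.nan
def fit(P):
    P=np.array(P);P=P[~np.isnan(P).any(1)]
    for _ in range(3):
        vx,vy,x,y=cv2.fitLine(P[:,:2].astype(np.float32),cv2.DIST_HUBER,0,.01,.01).ravel()
        r=(P[:,0]-x)*vy-(P[:,1]-y)*vx
        P=P[abs(r)<max(1,2.5*r.std())]
    if vy*1+vx*.2<0: vx,vy=-vx,-vy
    return np.array([x,y]),np.arctan2(vy,vx),r.std()
def carrier(d):
    im=d["pixels"];m=cv2.inRange(im,(195,80,0),(255,255,110))
    m=cv2.morphologyEx(m,cv2.MORPH_OPEN,np.ones((3,3)))
    m[250:]=0
    best=None
    for c in cv2.findContours(m,0,1)[0]:
        r=cv2.minAreaRect(c);a=cv2.contourArea(c)
        l,s=max(r[1]),min(r[1])
        if a>1500 and (best is None or a>cv2.contourArea(best)): best=c
    pts=best[:,0,:].astype(float)
    box=cv2.boxPoints(cv2.minAreaRect(best))
    # map contour to world, refit rectangle there (pixel outline pushed out half px)
    W=np.array([onz(d,p,46)[:2] for p in pts])
    r=cv2.minAreaRect(W.astype(np.float32))
    return r,box,W
E
python3 - <<'E'
from meas import *
d=snapshot("wrist");im=d["pixels"].astype(float);g=im[:,:,2] # blue channel separates
# bed edges rows (wood blue low, bed blue high)
def cols(cs,r0,r1,thr,rise,z,ch=2,rev=False):
    out=[]
    for c in cs:
        a=im[r0:r1,c,ch]; 
        if rev: 
            e=r1-1-edge(a[::-1],thr,rise)
        else: e=r0+edge(a,thr,rise)
        out.append(onz(d,(c,e),z)[:2] if not np.isnan(e) else (np.nan,np.nan))
    return fit(out)
res={}
print(im[94:124:1,120,:].astype(int).tolist());print(im[174:202,120].astype(int).tolist())
n=cols(range(60,370,5),92,106,60,True,12);print("bed near",n)
f=cols(range(180,360,5),186,204,60,False,12);print("bed far",f)
for nm,z,r0,r1,cs in(("near",22,105,128,range(68,186,4)),("far",22,174,196,range(80,192,4))):
    a=cols(cs,r0,r1,165,True,z,0);b=cols(cs,r0,r1,165,True,z,0,True)
    print(nm,a,b)
def rel(p,th):  # signed x coordinate
    x=np.array([np.sin(th),-np.cos(th)]);return p@x
r,box,W=carrier(d);print(r,box)
E
```

```text
[[176, 101, 36], [169, 99, 35], [174, 100, 38], [177, 98, 41], [176, 99, 38], [178, 101, 30], [144, 91, 60], [97, 93, 87], [106, 98, 94], [104, 98, 92], [106, 99, 91], [106, 97, 88], [107, 100, 91], [105, 97, 90], [113, 105, 97], [106, 99, 92], [107, 102, 92], [102, 92, 86], [130, 122, 109], [208, 196, 176], [231, 222, 201], [225, 214, 190], [225, 214, 192], [228, 220, 198], [228, 221, 200], [228, 221, 196], [228, 217, 197], [177, 166, 148], [81, 74, 68], [100, 88, 85]]
[[95, 86, 77], [105, 100, 89], [113, 107, 98], [111, 102, 94], [104, 97, 88], [95, 86, 79], [99, 93, 83], [133, 123, 109], [150, 143, 128], [144, 137, 121], [144, 140, 125], [151, 140, 126], [148, 141, 124], [145, 135, 121], [144, 136, 120], [123, 113, 105], [96, 86, 84], [80, 74, 71], [56, 50, 52], [62, 57, 52], [88, 80, 76], [107, 98, 94], [103, 93, 88], [80, 100, 79], [67, 130, 87], [71, 136, 88], [72, 139, 89], [77, 144, 90]]
bed near (array([543.7684 ,  71.73038], dtype=float32), np.float32(1.3326213), np.float64(0.1336317492508357))
bed far (array([668.21014 ,  77.087425], dtype=float32), np.float32(1.3327447), np.float64(0.21963595398312052))
near (array([532.63873, -34.1006 ], dtype=float32), np.float32(1.3320265), np.float64(0.13229927385173815)) (array([539.35626 , -47.958168], dtype=float32), np.float32(1.3345333), np.float64(0.08859960723952799))
far (array([621.3619 , -22.99004], dtype=float32), np.float32(1.4495611), np.float64(0.6060201477434825)) (array([629.3871 , -25.51498], dtype=float32), np.float32(1.3221607), np.float64(0.09121070781650133))
((622.0113525390625, 123.65543365478516), (129.2816619873047, 56.06504440307617), 79.32007598876953) [[229.429   136.29535]
 [344.95966 131.10294]
 [347.16956 180.27325]
 [231.63892 185.46567]]
```

```bash
python3 - <<'E'
from meas import *
th=1.3328
x=np.array([np.sin(th),-np.cos(th)]);y=np.array([np.cos(th),np.sin(th)])
for n,p in (("bn",(543.77,71.73)),("bf",(668.21,77.09)),("nr out",(532.64,-34.10)),("nr in",(539.36,-47.96)),("car",(622.01,123.66))): print(n,np.array(p)@x,np.array(p)@y)
d=snapshot("wrist")
# y-landmarks: rail end near (col ~190,row116), bed end (col~383,row 100..)
im=d["pixels"].astype(float)
for r in (113,117,120):
    e=183+edge(im[r,183:200,0],165,False);p=onz(d,(e,r),22)[:2];print("near rail end y",p@y-110)
for r in (115,130,150,170,185):
    e=365+edge(im[r,365:400,2],60,False);p=onz(d,(e,r),12)[:2];print("bed end y-340",p@y-340)
for r in (138,145,150):
    print(im[r,76:96].astype(int).tolist())
E
```

```text
bn 511.53160486832786 197.90508588925363
bf 631.2002762060388 232.45146486400208
nr out 525.6653815412285 92.43422661068051
nr in 535.4635370849593 80.54918778277342
car 575.3233952277 266.8168409296378
near rail end y 40.336171106493
near rail end y 41.44054805372181
near rail end y 41.69454690103839
bed end y-340 40.78481035516302
bed end y-340 40.69010968637792
bed end y-340 40.842818666817266
bed end y-340 41.1340390298987
bed end y-340 40.795341251555556
[[158, 108, 21], [159, 113, 23], [161, 113, 27], [166, 116, 28], [146, 105, 48], [91, 83, 80], [96, 91, 84], [93, 86, 84], [94, 92, 83], [98, 92, 87], [94, 86, 82], [92, 84, 78], [100, 94, 87], [102, 96, 92], [103, 97, 88], [107, 100, 93], [107, 100, 94], [104, 97, 92], [103, 95, 90], [109, 98, 93]]
[[157, 109, 13], [158, 111, 22], [156, 104, 4], [158, 110, 22], [164, 118, 30], [149, 107, 49], [88, 83, 76], [91, 85, 82], [95, 86, 83], [93, 85, 82], [92, 87, 83], [94, 88, 81], [91, 83, 82], [93, 86, 79], [96, 85, 82], [94, 86, 80], [96, 89, 82], [93, 85, 79], [95, 86, 80], [94, 86, 81]]
[[162, 116, 20], [161, 117, 32], [159, 111, 19], [156, 109, 25], [162, 112, 31], [166, 121, 18], [163, 128, 55], [89, 84, 83], [90, 85, 79], [94, 88, 82], [96, 89, 85], [92, 84, 81], [93, 86, 81], [90, 85, 79], [91, 89, 79], [96, 88, 83], [95, 89, 83], [90, 84, 79], [94, 85, 81], [95, 88, 83]]
```

```bash
python3 -m pendant '[[0,0,0.019,0.015,0.2,0,0],[0,0,0.037,0.0306,0.2,0,0],[0,0.045,0.037,0.0306,0.2,0,0],[0,0.09,0.037,0.0306,0.2,0,0],[0,0.13,0.037,0.0306,0.2,0,0]]'
python3 -m pendant '[[0,0.03,0,0,0,0,0],[0,0.055,0,0,0,0,0],[0,0.07,0,0,0,0,0],[0,0.07,0,0,0,0,0]]'
python3 - <<'E'
from h import *
d=snapshot("wrist");cv2.imwrite("pics/w2.png",d["pixels"][:,:,::-1]);d=snapshot("scene");cv2.imwrite("pics/s2.png",cv2.resize(d["pixels"][180:300,180:340],(800,600))[:,:,::-1]);
s=sense();print(s["t"],s["eef_pos"],s["wrist_force"])
E
```

```text
t: 2.7
eef_pos: [673.7, 113.7, 99.7]
tcp_rot: [[-0.0, 0.233, 0.973], [0.0, 0.973, -0.233], [-1.0, 0.0, -0.0]]
wrist_force: [-0.3, -0.8, 0.3]
grip_width: 1.001
t: 3.1
eef_pos: [672.9, 112.9, 29.4]
tcp_rot: [[-0.003, 0.234, 0.972], [-0.0, 0.972, -0.234], [-1.0, -0.001, -0.003]]
wrist_force: [0.5, 1.1, -0.2]
grip_width: 1.0
3.2 [674.89360345 112.67639241  32.23179462] [0.36218821 0.33371329 0.88913127]
```

View pics/w2.png

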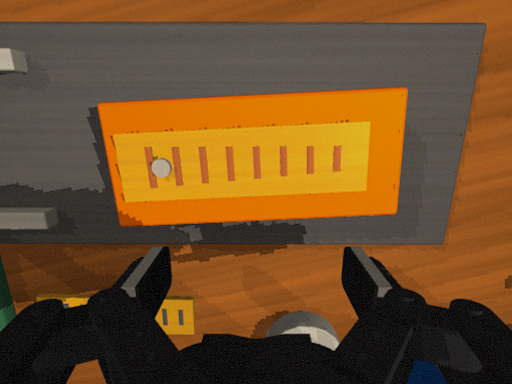

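View pics/s2.png

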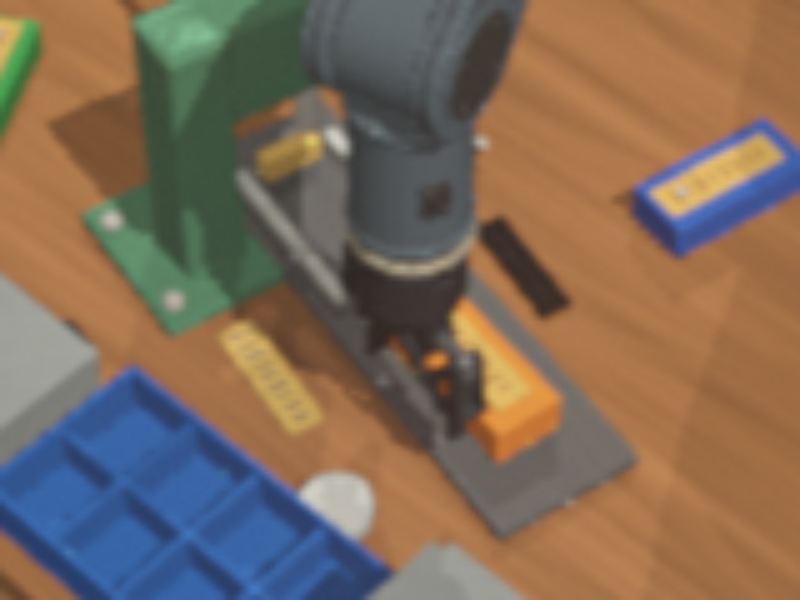

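```bash
python3 -m pendant '[[0,0.016,0,0,0,0,0],[0,0.016,0,0,0,0,0],[0,0.016,0,-0.004,0,0,0],[0,0.016,0,-0.008,0,0,0],[0,0.016,0,-0.011,0,0,0]]'
python3 -m pendant '[[0,0,0,-0.001,0,0,0],[0,0,0,-0.002,0,0,0],[0,0,0,-0.003,0,0,0],[0,0,0,-0.004,0,0,0],[0,0,0,-0.004,0,0,0]]'
python3 - <<'E'
from meas import *
d=snapshot("wrist");cv2.imwrite("pics/w3.png",d["pixels"][:,:,::-1])
th=1.3328;x=np.array([np.sin(th),-np.cos(th)]);y=np.array([np.cos(th),np.sin(th)])
r,b,W=carrier(d);print(r,np.array(r[0])@x-571.45,np.array(r[0])@y-40.8,b)
s=sense();e=s["eef_pos"][:2];print(s["t"],s["eef_pos"],e@x-571.45,e@y-40.8,s["wrist_force"])
E
```

```text
t: 3.7
eef_pos: [663.5, 114.9, 15.8]
tcp_rot: [[0.0, 0.235, 0.972], [0.0, 0.972, -0.235], [-1.0, 0.0, 0.0]]
wrist_force: [2.1, -0.2, 0.4]
grip_width: 1.001
t: 4.2
eef_pos: [660.5, 115.2, 15.7]
tcp_rot: [[0.001, 0.235, 0.972], [-0.0, 0.972, -0.235], [-1.0, -0.0, 0.001]]
wrist_force: [2.8, -2.5, 2.7]
grip_width: 0.998
((620.10888671875, 124.5083999633789), (128.7928466796875, 53.08422088623047), 77.48021697998047) 1.8258546487830927 226.39312776663172 [[ 86.87272 127.41792]
 [424.95905 120.88481]
 [427.4271  248.60524]
 [ 89.34076 255.13835]]
4.25 [660.45078724 115.26734648  15.64044213] 43.209242849330735 226.9233996384636 [ 3.33801173 -2.34935486  2.31644337]
```

View pics/w3.png

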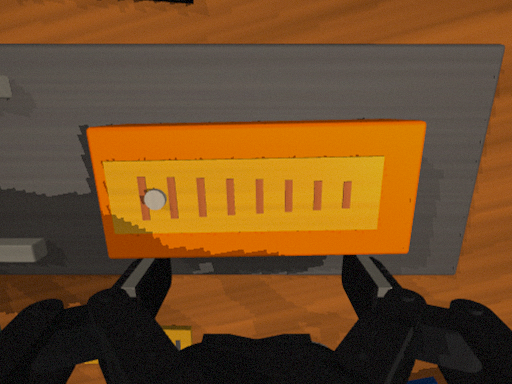

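```bash
sed -i 's/m\[250:\]=0/m[300:]=0/' meas.py
python3 -m pendant '[[0,0,0,-0.001,0,0,0],[0,0,0,-0.002,0,0,0],[0,0,0,-0.003,0,0,0],[0,0,0,-0.0042,0,0,0],[0,0,0,-0.0042,0,0,0]]'
python3 - <<'E'
from meas import *
d=snapshot("wrist");cv2.imwrite("pics/w4.png",d["pixels"][:,:,::-1])
th=1.3328;x=np.array([np.sin(th),-np.cos(th)]);y=np.array([np.cos(th),np.sin(th)])
r,b,W=carrier(d);print(r,np.radians(r[2])-th,np.array(r[0])@x-571.45,np.array(r[0])@y-40.8,b)
s=sense();e=s["eef_pos"][:2];print(s["t"],s["eef_pos"],e@x-571.45,e@y-40.8,s["wrist_force"])
E
```

```text
t: 4.75
eef_pos: [655.8, 116.9, 15.4]
tcp_rot: [[0.0, 0.235, 0.972], [0.0, 0.972, -0.235], [-1.0, 0.0, 0.0]]
wrist_force: [2.5, -1.0, 3.7]
grip_width: 1.001
((617.19287109375, 126.1053695678711), (128.80963134765625, 54.50249099731445), 76.42349243164062) 0.0010415688050964267 -1.3844602287051657 227.25761456831998 [[ 89. 127.]
 [427. 127.]
 [427. 257.]
 [ 89. 257.]]
4.8 [655.71065414 116.87559455  15.32888127] 38.223569198054975 227.368800519962 [ 2.70673552 -1.54472808  3.58420819]
```

View pics/w4.png

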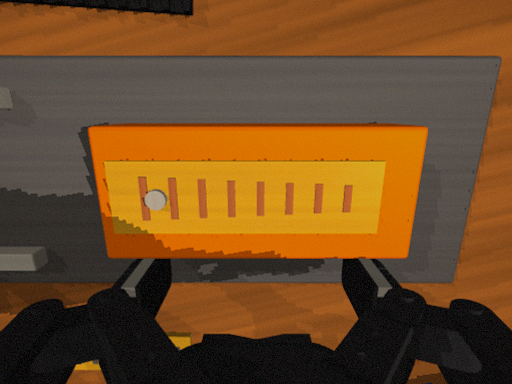

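```bash
python3 -m pendant '[[0,0,0,0.008,0,0,0],[0,0,0,0.018,0,0,0],[0,-0.04,0,0.018,0,0,0],[0,-0.085,0,0.018,0,0,0],[0,-0.13,-0.01,0.01,0,0,0]]'
python3 -m pendant '[[0,-0.043,-0.014,-0.01,0,0,0],[0,-0.086,-0.028,-0.02,0,0,0],[0,-0.086,-0.028,-0.02,0,0,0],[0,-0.086,-0.028,-0.02,0,0,0]]'
cat > look.py <<'E'
from meas import *
import sys
d=snapshot("wrist");cv2.imwrite(f"pics/{sys.argv[1]}.png",d["pixels"][:,:,::-1])
th=1.3328;x=np.array([np.sin(th),-np.cos(th)]);y=np.array([np.cos(th),np.sin(th)])
im=d["pixels"].astype(float)
def cols(cs,r0,r1,thr,rise,z,ch):
    out=[]
    for c in cs:
        e=edge(im[r0:r1,c,ch],thr,rise);out.append(onz(d,(c,r0+e),z)[:2] if e==e else (np.nan,)*2)
    return fit(out)
if len(sys.argv)<3:
  n=cols(range(60,370,5),92,106,60,True,12,2);print("bed near x+60",n[0]@x-571.45+60,n[1]-th)
  f=cols(range(225,360,5),186,206,60,False,12,2);print("bed far x-60",f[0]@x-571.45-60,f[1]-th)
r,b,W=carrier(d);a=np.radians(r[2]);a-=np.pi/2*round((a-th)/(np.pi/2))
print("carrier",r[1],"skew",a-th,"x,y",np.array(r[0])@x-571.45,np.array(r[0])@y-40.8)
s=sense();e=s["eef_pos"][:2];print(s["t"],s["eef_pos"],"tcp press",e@x-571.45,e@y-40.8,s["wrist_force"],np.arctan2(s["tcp_rot"][1,1],s["tcp_rot"][0,1])-th,s["qpos"][6])
E
python3 look.py w5
```

```text
t: 5.3
eef_pos: [663.6, 105.7, 145.8]
tcp_rot: [[-0.002, 0.234, 0.972], [0.001, 0.972, -0.234], [-1.0, 0.0, -0.002]]
wrist_force: [1.1, 0.4, 0.3]
grip_width: 0.998
t: 5.7
eef_pos: [637.6, 81.7, 232.3]
tcp_rot: [[0.001, 0.236, 0.972], [0.001, 0.972, -0.236], [-1.0, 0.001, 0.001]]
wrist_force: [-0.1, 0.1, -0.5]
grip_width: 0.998
bed near x+60 0.18338750044358676 0.0007236004
bed far x-60 -0.30288000301891316 -0.0015393496
carrier (129.28115844726562, 55.12650680541992) skew 0.0003466169186401302 x,y -1.7546646748734247 227.2333976557657
5.75 [637.02204868  82.11118113 230.80526382] tcp press 28.257668299160173 189.17836672259028 [ 0.18909315  0.80799722 -0.87280194] 0.0007927950651156479 1.1632880178083143
```

View pics/w5.png

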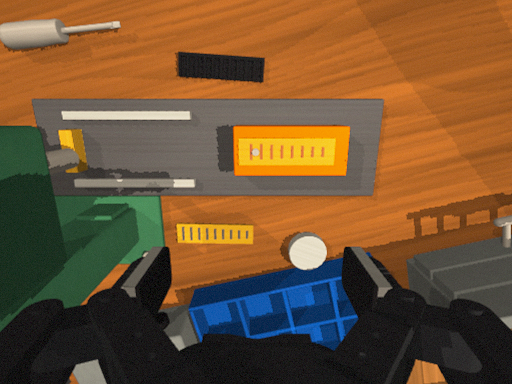

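```bash
python3 -m pendant '[[0,0,0.026,-0.006,8,0,0],[0,0,0.052,-0.012,16,0,0],[0,0,0.078,-0.018,24,0,0],[0,0,0.104,-0.024,32,0,0],[0,0,0.126,-0.0295,40,0,0]]'
python3 -m pendant '[[0.7,0,0,0,8,0,0],[0.7,0,0,0,16,0,0],[0.7,0,0,0,24,0,0],[0.7,0,0,0,32,0,0],[0.7,0,0,0,40,0,0]]'
python3 -m pendant '[[0.7,0,0,0,8,0,0],[0.7,0,0,0,10,0,0],[0.7,0.04,0,0,10,0,0],[0.7,0.085,0,0,10,0,0],[0.7,0.13,0,0,10,0,0]]'
python3 -m pendant '[[0.7,0,0,0,0,0,0],[0.7,0,0,0,0,0,0],[0.7,0,0,0,0,0,0]]'
python3 - <<'E'
from h import *
th=1.3328;x=np.array([np.sin(th),-np.cos(th)]);y=np.array([np.cos(th),np.sin(th)])
s=sense();e=s["eef_pos"][:2];print(s["t"],s["eef_pos"],"tcp press",e@x-571.45,e@y-40.8,np.arctan2(s["tcp_rot"][1,1],s["tcp_rot"][0,1])-th+np.pi/2,s["qpos"])
d=snapshot("wrist");cv2.imwrite("pics/w6.png",d["pixels"][:,:,::-1])
E
```

```text
t: 6.25
eef_pos: [637.3, 213.6, 228.7]
tcp_rot: [[-0.004, 0.807, 0.59], [-0.001, 0.59, -0.807], [-1.0, -0.004, -0.001]]
wrist_force: [1.2, 0.7, -0.5]
grip_width: 1.007
t: 6.75
eef_pos: [637.4, 211.9, 228.8]
tcp_rot: [[-0.004, 0.998, -0.068], [-0.002, -0.068, -0.998], [-1.0, -0.003, 0.002]]
wrist_force: [-0.4, 0.7, 0.3]
grip_width: 0.3
t: 7.25
eef_pos: [637.6, 211.8, 98.8]
tcp_rot: [[-0.001, 0.973, -0.231], [-0.0, -0.231, -0.973], [-1.0, -0.001, 0.001]]
wrist_force: [0.7, 0.5, -0.8]
grip_width: 0.304
t: 7.55
eef_pos: [639.6, 211.5, 103.5]
tcp_rot: [[0.003, 0.972, -0.234], [0.001, -0.234, -0.972], [-1.0, 0.003, -0.001]]
wrist_force: [0.5, 0.1, 0.4]
grip_width: 0.302
7.55 [639.5972567  211.46192738 103.49103295] tcp press 0.2650846704933656 315.49013384416327 0.0015085048345342411 [-0.62693068  0.73268653  0.42000068  1.59951729 -0.36003526  0.88397118
 -0.30940328]
```

View pics/w6.png

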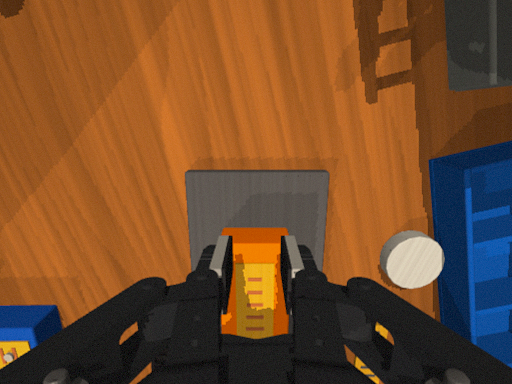

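```bash
python3 -m pendant '[[0.7,0.04,0,0,0,0,0],[0.7,0.075,0,0,0,0,0],[0.7,0.075,0,0,0,0,0],[0.7,0.075,0,0.005,0,0,0],[0.7,0.075,0,0.009,0,0,0]]'
python3 -m pendant '[[0.7,0,0,0.002,0,0,0],[0.7,0,0,0.004,0,0,0],[0.7,0,0,0.006,0,0,0],[0.7,0,0,0.01,0,0,0],[0.7,0,0,0.015,0,0,0]]'
python3 -m pendant '[[0.7,0,0,0.006,0,0,0],[0.7,0,0,0.012,0,0,0],[0.7,0,0,0.018,0,0,0],[0.7,0,0,0.024,0,0,0],[0.7,0,0,0.028,0,0,0]]'
python3 - <<'E'
from h import *
th=1.3328;x=np.array([np.sin(th),-np.cos(th)]);y=np.array([np.cos(th),np.sin(th)])
s=sense();e=s["eef_pos"][:2];print(s["t"],s["eef_pos"],"tcp press",e@x-571.45,e@y-40.8,s["wrist_force"],np.arctan2(s["tcp_rot"][1,1],s["tcp_rot"][0,1])-th+np.pi/2)
d=snapshot("wrist");cv2.imwrite("pics/w7.png",d["pixels"][:,:,::-1])
E
```

```text
t: 8.1
eef_pos: [637.6, 202.3, 29.1]
tcp_rot: [[0.004, 0.972, -0.235], [0.001, -0.235, -0.972], [-1.0, 0.003, -0.002]]
wrist_force: [-0.4, 0.6, 0.1]
grip_width: 0.3
t: 8.6
eef_pos: [634.0, 190.7, 28.2]
tcp_rot: [[0.004, 0.972, -0.233], [0.004, -0.233, -0.972], [-1.0, 0.003, -0.004]]
wrist_force: [1.2, 6.5, 5.1]
grip_width: 0.297
t: 9.1
eef_pos: [627.4, 162.8, 28.2]
tcp_rot: [[0.004, 0.972, -0.234], [0.003, -0.234, -0.972], [-1.0, 0.003, -0.004]]
wrist_force: [1.4, 7.2, 6.1]
grip_width: 0.303
9.1 [627.40294223 162.76076538  28.15882466] tcp press -0.10391355456590645 265.2868637686321 [1.41884802 7.21169296 6.14472418] 0.0020258399813062322
```

View pics/w7.png

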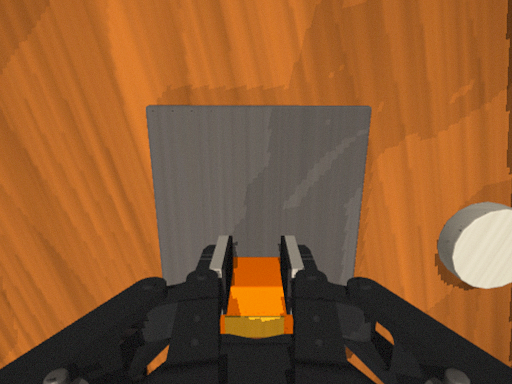

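```bash
python3 -m pendant '[[0.7,0,0,-0.008,0,0,0],[0.7,0,0,-0.016,0,0,0],[0.7,-0.045,0,-0.016,0,0,0],[0.7,-0.09,0,-0.016,0,0,0],[0.5,-0.135,0,-0.016,0,0,0]]'
python3 -m pendant '[[0,-0.03,0.006,0.02,-8,0,0],[0,-0.067,0.012,0.04,-16,0,0],[0,-0.067,0.018,0.06,-24,0,0],[0,-0.067,0.024,0.085,-32,0,0],[0,-0.067,0.028,0.105,-40,0,0]]'
python3 -m pendant '[[0,0,0,0,-8,0,0],[0,0,0,0,-16,0,0],[0,0,0,0,-24,0,0],[0,0,0,0,-32,0,0],[0,0,0,0,-40,0,0]]'
python3 -m pendant '[[0,0,0,0,-8,0,0],[0,0,0,0,-10,0,0],[0,0,0,0,-10,0,0],[0,0,0,0,-10,0,0]]'
python3 look.py w8
```

```text
t: 9.65
eef_pos: [629.1, 177.0, 162.4]
tcp_rot: [[-0.001, 0.972, -0.234], [-0.001, -0.234, -0.972], [-1.0, -0.001, 0.001]]
wrist_force: [0.0, 1.1, -0.0]
grip_width: 0.456
t: 10.15
eef_pos: [632.1, 66.8, 228.5]
tcp_rot: [[-0.0, 0.893, 0.45], [-0.001, 0.45, -0.893], [-1.0, -0.0, 0.001]]
wrist_force: [0.3, 0.1, -0.1]
grip_width: 0.998
t: 10.65
eef_pos: [632.0, 68.3, 228.1]
tcp_rot: [[-0.001, 0.395, 0.919], [-0.0, 0.919, -0.395], [-1.0, -0.001, -0.001]]
wrist_force: [1.3, 0.2, -1.1]
grip_width: 1.002
t: 11.05
eef_pos: [632.1, 68.0, 228.1]
tcp_rot: [[-0.001, 0.236, 0.972], [-0.0, 0.972, -0.236], [-1.0, -0.0, -0.001]]
wrist_force: [-0.1, 0.4, -1.1]
grip_width: 1.005
bed near x+60 0.14544704061165703 0.0006006956
bed far x-60 0.16156757335102157 -0.00031101704
carrier (129.2857208251953, 55.80355453491211) skew -0.00014833156995108787 x,y -1.8591886840702045 187.82217872632003
11.1 [632.13268033  68.00732886 228.12935421] tcp press 26.831186459865307 174.31937209478036 [-0.16489503  0.01241807  0.3115949 ] -0.0003562317802718873 1.1749710173014676
```

View pics/w8.png

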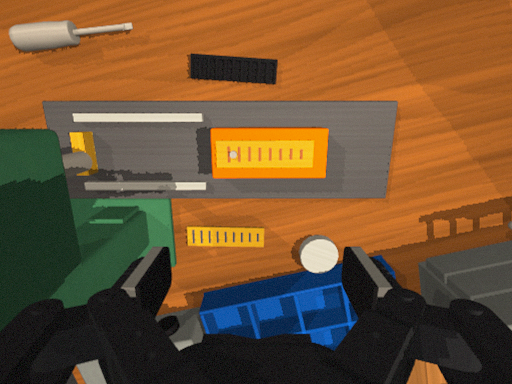

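```bash
python3 -m pendant '[[0,0,0.022,-0.006,8,0,0],[0,0,0.044,-0.012,16,0,0],[0,0,0.066,-0.018,24,0,0],[0.7,0,0.088,-0.024,32,0,0],[0.7,0,0.106,-0.028,40,0,0]]'
python3 -m pendant '[[0.7,0,0,0,8,0,0],[0.7,0,0,0,16,0,0],[0.7,0,0,0,24,0,0],[0.7,0,0,0,32,0,0],[0.7,0,0,0,40,0,0]]'
python3 -m pendant '[[0.7,0,0,0,8,0,0],[0.7,0,0,0,10,0,0],[0.7,0.04,0,0,10,0,0],[0.7,0.085,0,0,10,0,0],[0.7,0.13,0,0,10,0,0]]'
python3 -m pendant '[[0.7,0.035,0,0,0,0,0],[0.7,0.072,0,0,0,0,0],[0.7,0.072,0,0,0,0,0],[0.7,0.072,0,0,0,0,0]]'
python3 - <<'E'
from h import *
th=1.3328;x=np.array([np.sin(th),-np.cos(th)]);y=np.array([np.cos(th),np.sin(th)])
s=sense();e=s["eef_pos"][:2];print(s["t"],s["eef_pos"],"tcp press",e@x-571.45,e@y-40.8,s["wrist_force"],np.arctan2(s["tcp_rot"][1,1],s["tcp_rot"][0,1])-th+np.pi/2)
E
```

```text
t: 11.6
eef_pos: [629.5, 179.3, 228.2]
tcp_rot: [[-0.0, 0.808, 0.589], [0.0, 0.589, -0.808], [-1.0, -0.0, -0.0]]
wrist_force: [1.1, 0.2, 0.1]
grip_width: 0.694
t: 12.1
eef_pos: [629.8, 177.7, 228.3]
tcp_rot: [[-0.0, 0.998, -0.069], [-0.0, -0.069, -0.998], [-1.0, -0.0, 0.0]]
wrist_force: [-0.7, -0.5, 0.2]
grip_width: 0.301
t: 12.6
eef_pos: [630.0, 177.9, 97.4]
tcp_rot: [[0.001, 0.973, -0.232], [0.001, -0.232, -0.973], [-1.0, 0.001, -0.001]]
wrist_force: [0.2, 0.6, -0.5]
grip_width: 0.302
t: 13.0
eef_pos: [630.0, 177.3, 26.7]
tcp_rot: [[-0.001, 0.972, -0.234], [-0.0, -0.234, -0.972], [-1.0, -0.001, 0.001]]
wrist_force: [-0.6, 0.2, 0.2]
grip_width: 0.298
13.0 [629.95201208 177.29177997  26.68477564] tcp press -1.0524686387150268 280.0092407958285 [-0.5595554   0.1861669   0.24277876] 0.0018894564563760596
```

```bash
python3 -m pendant '[[0.7,0,0,0.005,0,0,0],[0.7,0,0,0.01,0,0,0],[0.7,0,0,0.014,0,0,0],[0.7,0,0,0.017,0,0,0],[0.7,0,0,0.021,0,0,0]]'
for i in 1 2 3; do python3 -m pendant '[[0.7,0,0,0.006,0,0,0],[0.7,0,0,0.012,0,0,0],[0.7,0,0,0.018,0,0,0],[0.7,0,0,0.024,0,0,0],[0.7,0,0,0.03,0,0,0]]' | grep -v rot; done
python3 - <<'E'
from h import *
th=1.3328;x=np.array([np.sin(th),-np.cos(th)]);y=np.array([np.cos(th),np.sin(th)])
s=sense();e=s["eef_pos"][:2];print(s["t"],s["eef_pos"],"tcp press",e@x-571.45,e@y-40.8,s["wrist_force"],np.arctan2(s["tcp_rot"][1,1],s["tcp_rot"][0,1])-th+np.pi/2)
d=snapshot("wrist");a=d["pixels"];d=snapshot("scene");b=cv2.resize(d["pixels"][150:290,170:330],(512,448));cv2.imwrite("pics/w9.png",np.hstack([cv2.resize(a,(400,300)),cv2.resize(b,(400,300))])[:,:,::-1])
E
```

```text
t: 13.5
eef_pos: [626.2, 159.1, 27.7]
tcp_rot: [[0.003, 0.972, -0.234], [0.003, -0.234, -0.972], [-1.0, 0.002, -0.004]]
wrist_force: [1.6, 6.8, 4.8]
grip_width: 0.3
t: 14.0
eef_pos: [619.3, 129.9, 27.7]
wrist_force: [1.4, 6.2, 5.9]
grip_width: 0.296
t: 14.5
eef_pos: [612.2, 100.6, 27.6]
wrist_force: [2.0, 6.0, 5.9]
grip_width: 0.298
t: 15.0
eef_pos: [605.2, 71.5, 27.5]
wrist_force: [1.6, 6.4, 6.5]
grip_width: 0.303
15.0 [605.16950347  71.46487637  27.52803244] tcp press -0.1870977899400259 171.32273109793482 [1.58828198 6.4307529  6.54533193] 0.0025166903051700995
```

View pics/w9.png

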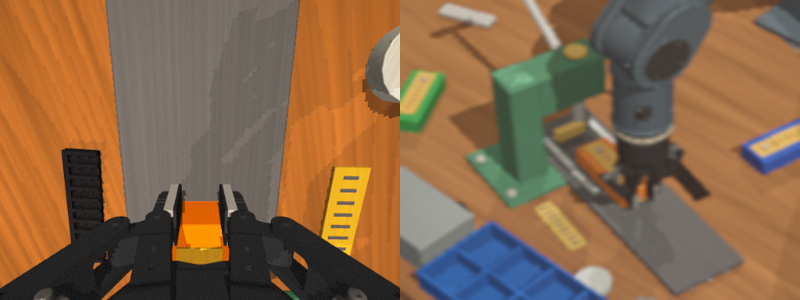

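```bash
python3 -m pendant '[[0.7,0,0,0.006,0,0,0],[0.7,0,0,0.012,0,0,0],[0.7,0,0,0.018,0,0,0],[0.7,0,0,0.024,0,0,0],[0.7,0,0,0.03,0,0,0]]' | grep -v rot
python3 -m pendant '[[0.7,0,0,0.005,0,0,0],[0.7,0,0,0.009,0,0,0],[0.7,0,0,0.013,0,0,0],[0.7,0,0,0.016,0,0,0],[0.7,0,0,0.018,0,0,0]]'
python3 -m pendant '[[0.7,0,0,0.001,0,0,0],[0.7,0,0,0.002,0,0,0],[0.7,0,0,0.003,0,0,0],[0.7,0,0,0.004,0,0,0]]'| grep -v rot
```

```text
t: 15.6
eef_pos: [597.5, 41.7, 26.9]
wrist_force: [2.0, 5.4, 5.5]
grip_width: 0.301
t: 16.1
eef_pos: [593.3, 24.1, 26.9]
tcp_rot: [[0.002, 0.972, -0.234], [0.002, -0.234, -0.972], [-1.0, 0.001, -0.002]]
wrist_force: [1.6, 5.9, 5.4]
grip_width: 0.299
t: 16.5
eef_pos: [592.4, 20.6, 26.9]
wrist_force: [1.9, 5.5, 4.7]
grip_width: 0.301
```

```bash
for i in 1 2 3 4; do python3 -m pendant '[[0.7,0,0,0.0005,0,0,0],[0.7,0,0,0.001,0,0,0]]' | grep -E 'eef|force'; done
```

```text
eef_pos: [592.2, 19.6, 26.9]
wrist_force: [1.7, 6.0, 5.8]
eef_pos: [591.9, 18.9, 26.9]
wrist_force: [2.1, 7.6, 5.7]
eef_pos: [592.0, 18.9, 26.9]
wrist_force: [3.5, 11.0, 4.9]
eef_pos: [591.9, 18.8, 26.9]
wrist_force: [3.0, 13.0, 4.3]
```

```bash
python3 -m pendant '[[0.7,0,0,0,0,0,0],[0.7,0,0,0,0,0,0],[0.7,0,0,-0.01,0,0,0],[0.7,0,0,-0.02,0,0,0],[0.7,-0.045,0,-0.023,0,0,0]]'
python3 -m pendant '[[0.7,-0.045,0,0,0,0,0],[0.7,-0.09,0,0,0,0,0],[0,-0.135,0,-0.01,0,0,0],[0,-0.157,0.014,-0.01,-8,0,0],[0,-0.157,0.028,-0.01,-16,0,0]]' | grep -v rot
python3 -m pendant '[[0,0,0,0,-8,0,0],[0,0,0,0,-16,0,0],[0,0,0,0,-24,0,0],[0,0,0,0,-32,0,0],[0,0,0,0,-40,0,0]]' | grep -v rot
python3 -m pendant '[[0,0,0,0,-8,0,0],[0,0,0,0,-16,0,0],[0,0,0,0,-24,0,0],[0,0,0,0,-32,0,0],[0,0,0,0,-34,0,0]]' 
python3 look.py w10 1
```

```text
t: 17.8
eef_pos: [592.6, 39.0, 66.8]
tcp_rot: [[-0.01, 0.972, -0.233], [-0.001, -0.233, -0.972], [-1.0, -0.009, 0.003]]
wrist_force: [0.1, 0.1, -0.5]
grip_width: 0.303
t: 18.3
eef_pos: [627.4, 41.1, 232.3]
wrist_force: [-0.7, 0.3, -0.3]
grip_width: 0.799
t: 18.8
eef_pos: [625.2, 40.5, 227.9]
wrist_force: [-0.8, -0.1, 0.4]
grip_width: 1.003
t: 19.3
eef_pos: [625.2, 40.3, 227.9]
tcp_rot: [[-0.001, 0.23, 0.973], [-0.001, 0.973, -0.23], [-1.0, -0.001, -0.001]]
wrist_force: [-0.9, 0.0, 0.9]
grip_width: 0.998
carrier (137.13449096679688, 54.61570358276367) skew 0.0057343249619250525 x,y -2.080057400227929 37.15875062332208
19.35 [625.25461767  40.26432379 227.87613749] tcp press 26.687577854405276 145.7368345470863 [-0.23644497 -0.6194068  -0.17530734] 0.004525531549606887 1.2067392886680117
```

View pics/w10.png

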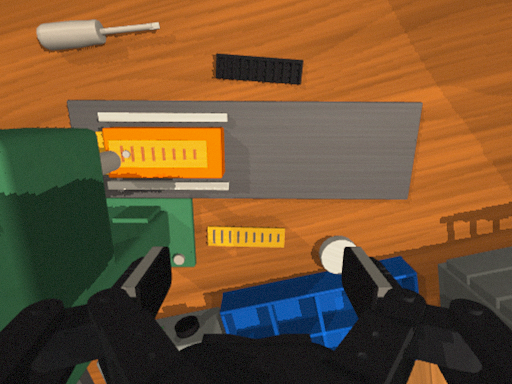

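Wrist view: carrier between the rails and against the brass stop. Its tail edge at col 221 gives the nose at about y −24. It's home, with x about −2 mm. Next I'll triangulate the red bar.

```bash
python3 - <<'E'
from h import *
th=1.3328;R=np.column_stack([[np.sin(th),-np.cos(th),0],[np.cos(th),np.sin(th),0],[0,0,1]]);o=R@np.array([571.45,40.8,0])
rays=[]
for n in("top","scene"):
    d=snapshot(n);im=d["pixels"];h=cv2.cvtColor(im,cv2.COLOR_RGB2HSV)
    m=cv2.inRange(h,(0,170,110),(6,255,255))|cv2.inRange(h,(174,170,110),(180,255,255))
    for c in cv2.findContours(m,0,1)[0]:
        a=cv2.contourArea(c)
        if a>20: print(n,a,cv2.minAreaRect(c))
    a=(352,180) if n=="top" else (211,131)
    c=min(cv2.findContours(m,0,1)[0],key=lambda c:np.hypot(*(np.array(cv2.minAreaRect(c)[0])-a)) if cv2.contourArea(c)>20 else 1e9)
    uv=cv2.minAreaRect(c)[0];rays.append(ray(d,uv));dd=d
    # predicted
    for q in(0,.08,.15):
        f=np.radians(35)-q;P=o+R@np.array([0,-40-190*np.cos(f),200+190*np.sin(f)]);print(q,proj(d,P),uv)
(c1,v1),(c2,v2)=rays
s=np.linalg.lstsq(np.column_stack([v1,-v2]),c2-c1,rcond=None)[0]
p=(c1+v1*s[0]+c2+v2*s[1])/2;pp=R.T@(p-o);print(p,pp,np.linalg.norm(c1+v1*s[0]-c2-v2*s[1]),"q",np.radians(35)-np.arctan2(pp[2]-200,-40-pp[1]))
E
```

```text
top 307.0 ((9.0, 188.5), (27.0, 18.0), 90.0)
top 169.0 ((351.3840026855469, 178.88800048828125), (7.155418395996094, 28.97944450378418), 10.304845809936523)
0 [352.00949826 178.33757886] (351.3840026855469, 178.88800048828125)
0.08 [354.13421974 179.72044422] (351.3840026855469, 178.88800048828125)
0.15 [355.62069858 180.87612822] (351.3840026855469, 178.88800048828125)
scene 1038.0 ((463.9058532714844, 300.177734375), (45.12171936035156, 25.528915405273438), 33.11134338378906)
scene 59.0 ((211.34536743164062, 130.59793090820312), (4.379544258117676, 20.605396270751953), 68.96248626708984)
0 [211.54113615 129.75291731] (211.34536743164062, 130.59793090820312)
0.08 [210.71618844 131.36424061] (211.34536743164062, 130.59793090820312)
0.15 [210.12709084 132.97983454] (211.34536743164062, 130.59793090820312)
[ 518.81111476 -285.09986394  304.77342114] [-4.89987676e-02 -1.95550771e+02  3.04773421e+02] 2.294927252431266 q 0.018102649562576456
```

```bash
python3 -m pendant '[[1,-0.045,0,0,0,0,0],[1,-0.09,0,0,0,0,0],[1,-0.127,0,0,0,0,0],[1,-0.127,-0.02,0,0,0,0],[1,-0.127,-0.06,0,0,0,0]]' | grep -v rot
python3 -m pendant '[[1,0,-0.045,0,0,0,0],[1,0,-0.09,-0.01,0,0,0],[1,0,-0.135,-0.02,0,0,0],[1,0,-0.18,-0.028,0,0,0],[1,0,-0.22,-0.028,0,0,0]]' | grep -v rot
python3 -m pendant '[[1,0,-0.04,0,0,0,0],[1,0,-0.062,0,0,0,0],[1,0,-0.062,0,0,0,0],[1,0,-0.062,0,0,0,0]]'
python3 - <<'E'
from h import *
th=1.3328;x=np.array([np.sin(th),-np.cos(th)]);y=np.array([np.cos(th),np.sin(th)])
s=sense();e=s["eef_pos"][:2];print(s["t"],s["eef_pos"],"tcp press",e@x-571.45,e@y-40.8,s["wrist_force"],s["qpos"])
a=snapshot("wrist")["pixels"];b=snapshot("top")["pixels"][100:260,240:440];cv2.imwrite("pics/w11.png",np.hstack([cv2.resize(a,(400,320)),cv2.resize(b,(400,320))])[:,:,::-1])
E
```

```text
t: 19.95
eef_pos: [612.2, -14.6, 356.1]
wrist_force: [1.4, -0.6, -0.3]
grip_width: 0.147
t: 20.45
eef_pos: [530.7, -227.1, 355.7]
wrist_force: [-0.4, 1.1, -0.1]
grip_width: 0.001
t: 20.85
eef_pos: [518.0, -285.1, 355.0]
tcp_rot: [[-0.0, 0.237, 0.972], [0.001, 0.972, -0.237], [-1.0, 0.0, -0.001]]
wrist_force: [-0.0, 0.5, -1.1]
grip_width: -0.0
20.85 [ 517.96429839 -285.08643471  355.04720028] tcp press -0.8751113526351446 -195.73736188965444 [-0.03746449  0.51072205 -1.13765151] [ 0.34524151  0.36950544  0.11979809  1.46108309 -0.04493327  1.31429304
  1.8002635 ]
```

View pics/w11.png

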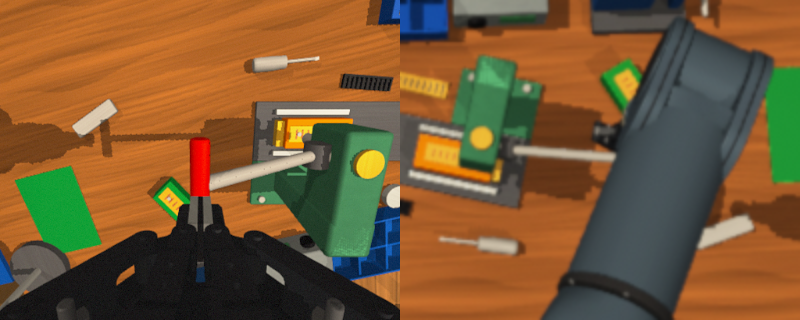

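```bash
python3 -m pendant '[[1,0.015,-0.001,0,0,0,0],[1,0.03,-0.002,0,0,0,0],[1,0.04,-0.003,0,0,0,0],[1,0.056,-0.011,0,0,0,0],[1,0.072,-0.019,0,0,0,0]]' | grep -v rot
python3 -m pendant '[[1,0.018,-0.006,0,0,0,0],[1,0.036,-0.011,0,0,0,0],[1,0.055,-0.014,0,0,0,0],[1,0.074,-0.015,0,0,0,0]]' | grep -v rot
python3 -m pendant '[[1,0.01,0.0,0,0,0,0],[1,0.02,0.002,0,0,0,0],[1,0.03,0.003,0,0,0,0],[1,0.038,0.005,0,0,0,0]]' | grep -v rot
python3 -m pendant '[[1,0.008,0.002,0,0,0,0],[1,0.016,0.004,0,0,0,0],[1,0.021,0.005,0,0,0,0],[1,0.021,0.005,0,0,0,0]]'
```

```text
t: 21.45
eef_pos: [514.1, -304.0, 283.7]
wrist_force: [0.0, -1.4, 3.7]
grip_width: 0.004
t: 21.85
eef_pos: [510.5, -319.0, 209.3]
wrist_force: [-0.3, -2.6, 3.5]
grip_width: 0.0
t: 22.25
eef_pos: [511.5, -313.2, 170.9]
wrist_force: [0.1, -1.9, 1.7]
grip_width: 0.001
t: 22.65
eef_pos: [512.3, -307.8, 149.5]
tcp_rot: [[-0.001, 0.234, 0.972], [0.001, 0.972, -0.234], [-1.0, 0.001, -0.001]]
wrist_force: [0.4, -0.1, 0.6]
grip_width: -0.001
```

```bash
for i in 1 2 3 4; do python3 -m pendant '[[1,0.001,0.0002,0,0,0,0],[1,0.002,0.0004,0,0,0,0]]' | grep -E "eef|force"; done
```

```text
eef_pos: [512.4, -308.0, 148.4]
wrist_force: [-0.2, 1.0, 1.9]
eef_pos: [512.6, -307.7, 146.5]
wrist_force: [-0.6, 1.4, 2.7]
eef_pos: [512.8, -307.6, 145.6]
wrist_force: [-6.0, 4.0, 23.8]
eef_pos: [512.8, -307.6, 145.3]
wrist_force: [-9.7, 6.5, 40.1]
```

```bash
python3 -m pendant '[[1,-0.003,0,0,0,0,0],[1,-0.006,0,0,0,0,0],[1,-0.03,0,0,0,0,0],[1,-0.07,0,0,0,0,0],[1,-0.11,0,0,0,0,0]]'
python3 -m pendant '[[1,-0.045,0,0,0,0,0],[1,-0.09,0,0,0,0,0],[1,-0.12,-0.04,0,0,0,0],[1,-0.12,-0.085,0,0,0,0],[1,-0.12,-0.13,0,0,0,0]]' |grep -v rot
python3 -m pendant '[[1,0,-0.045,0,0,0,0],[1,0,-0.09,0,0,0,0],[1,0,-0.13,0,0,0,0],[1,0,-0.13,0,0,0,0],[1,0,-0.13,0,0,0,0]]' |grep -v rot
python3 - <<'E'
from h import *
th=1.3328;R=np.column_stack([[np.sin(th),-np.cos(th),0],[np.cos(th),np.sin(th),0],[0,0,1]]);o=R@np.array([571.45,40.8,0])
rays=[];ims=[]
for n,a in(("top",(355,190)),("scene",(205,160))):
    d=snapshot(n);im=d["pixels"];h=cv2.cvtColor(im,cv2.COLOR_RGB2HSV);ims.append(im)
    m=cv2.inRange(h,(0,170,110),(6,255,255))|cv2.inRange(h,(174,170,110),(180,255,255))
    c=min(cv2.findContours(m,0,1)[0],key=lambda c:np.hypot(*(np.array(cv2.minAreaRect(c)[0])-a)) if cv2.contourArea(c)>20 else 1e9)
    uv=cv2.minAreaRect(c)[0];rays.append(ray(d,uv))
    for q in(.8,.85,.9,.95):
        f=np.radians(35)-q;P=o+R@np.array([0,-40-190*np.cos(f),200+190*np.sin(f)]);print(n,q,proj(d,P),uv)
(c1,v1),(c2,v2)=rays
s=np.linalg.lstsq(np.column_stack([v1,-v2]),c2-c1,rcond=None)[0]
p=(c1+v1*s[0]+c2+v2*s[1])/2;pp=R.T@(p-o);print(pp,np.linalg.norm(c1+v1*s[0]-c2-v2*s[1]),"q",np.radians(35)-np.arctan2(pp[2]-200,-40-pp[1]))
cv2.imwrite("pics/end.png",np.hstack([cv2.resize(ims[0][100:260,150:400],(400,300)),cv2.resize(ims[1][110:290,150:350],(400,300))])[:,:,::-1])
cv2.imwrite("pics/endw.png",snapshot("wrist")["pixels"][:,:,::-1]);st=sense();print(st["t"],st["eef_pos"],st["wrist_force"])
E
```

```text
t: 23.95
eef_pos: [512.3, -306.9, 252.8]
tcp_rot: [[-0.002, 0.235, 0.972], [0.001, 0.972, -0.235], [-1.0, 0.0, -0.002]]
wrist_force: [1.1, -0.0, 0.4]
grip_width: -0.002
t: 24.45
eef_pos: [482.3, -434.8, 373.5]
wrist_force: [0.4, -0.6, -0.2]
grip_width: -0.0
t: 24.95
eef_pos: [451.0, -560.7, 371.0]
wrist_force: [0.5, -0.5, -0.4]
grip_width: -0.003
top 0.8 [353.64193241 188.41950549] (348.5946044921875, 189.43243408203125)
top 0.85 [352.43791562 188.73060113] (348.5946044921875, 189.43243408203125)
top 0.9 [351.10761134 189.00178893] (348.5946044921875, 189.43243408203125)
top 0.95 [349.65647699 189.23322241] (348.5946044921875, 189.43243408203125)
scene 0.8 [210.44805333 155.05240093] (206.80003356933594, 164.1000213623047)
scene 0.85 [210.88010773 157.12244115] (206.80003356933594, 164.1000213623047)
scene 0.9 [211.36502691 159.22377978] (206.80003356933594, 164.1000213623047)
scene 0.95 [211.90148034 161.35211401] (206.80003356933594, 164.1000213623047)
[  10.0442947  -224.57375512  120.61460771] 20.459221889258135 q 1.0170486956089806
25.1 [ 452.69900941 -558.49704774  372.40861358] [0.40388013 0.7563014  0.33942399]
```

View pics/end.png

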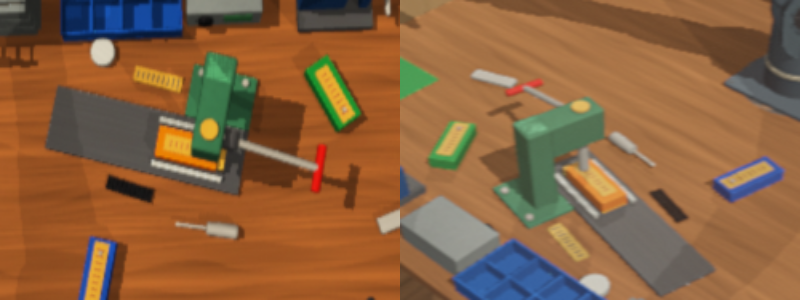

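View pics/endw.png

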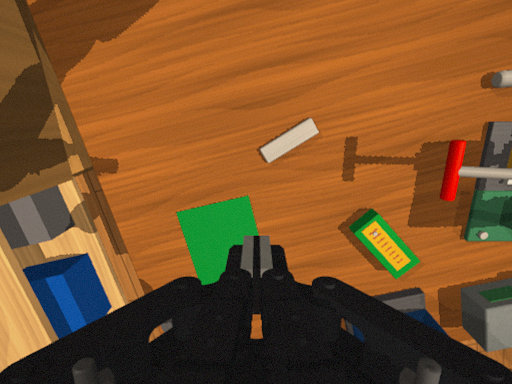

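```bash
python3 - <<'E'
from h import *
th=1.3328;R=np.column_stack([[np.sin(th),-np.cos(th),0],[np.cos(th),np.sin(th),0],[0,0,1]]);o=R@np.array([571.45,40.8,0])
rays=[]
for n,b in(("top",(330,170,370,210)),("wrist",(430,130,475,210)),("scene",(195,145,225,175))):
    d=snapshot(n);h=cv2.cvtColor(d["pixels"],cv2.COLOR_RGB2HSV)
    m=cv2.inRange(h,(0,150,60),(7,255,255))|cv2.inRange(h,(174,150,60),(180,255,255))
    z=np.zeros_like(m);z[b[1]:b[3],b[0]:b[2]]=m[b[1]:b[3],b[0]:b[2]]
    r=cv2.minAreaRect(cv2.findNonZero(z));
    print(n,r,[proj(d,o+R@np.array([0,-40-190*np.cos(np.radians(35)-q),200+190*np.sin(np.radians(35)-q)])).round(1) for q in(.85,.95)])
E
```

```text
top ((348.6891784667969, 189.3648681640625), (6.411561012268066, 25.810640335083008), 9.462321281433105) [array([352.4, 188.7]), array([349.7, 189.2])]
wrist ((452.0851135253906, 169.62637329101562), (16.25444221496582, 62.33662033081055), 11.040939331054688) [array([456. , 172.9]), array([451. , 170.2])]
scene ((211.5, 162.0), (4.456687927246094, 18.75522804260254), 68.19859313964844) [array([210.9, 157.1]), array([211.9, 161.4])]
```

All three views put the lever at about 0.95 rad, and the carrier is still home. Handing in.

```bash
python3 -c "
from bench import *
print(sign_off())"
```

```text
the job is handed in; nothing more can be done
None
```

The carrier is home against the end stop and the lever is fully down. I handed the job in at about 25 s of the 72 s allowed; no verdict is reported.

**What I did:** I straightened and centred the carrier by pushing its far side with the open fingers. I then pushed its tail down the lane with the part-closed fingers until it met the end stop. Last, I pressed the red bar down along its arc with closed fingers, from above, and moved clear.

**Carrier:** Contact with the stop showed as the tool stalling while the force rose to 13 N. A wrist view taken before I pressed the lever put the nose about 1 mm from the stop face, 2 mm off the centre line and within 0.01 rad of the lane. I saw no sign of it touching a rail, though no sensor measures that directly. The last pictures still show it between the rails and under the ram, and I did not measure it again.

**Lever:** It met its stop with the tool at 145.5 mm, where about 146 mm was expected, and the push peaked at 40 N on the fingertips. Afterwards the bar sat in the top, wrist and scene views where 0.95 rad predicts.

**One check disagreed:** my first lever triangulation gave 1.02 rad, with the two rays missing each other by 20 mm. The bar's outline in the scene view was only partly caught; using all its red pixels removed the mismatch.

**Bystanders:** none looked moved in the last pictures, but I did not measure them.

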